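# Fit the missing quarter-turn foot to the upturned cooker

## Task

The induction cooker lying upside down on the bench has three orange feet fitted and its fourth still missing. Take the loose orange foot from the rack, put its T-head lengthwise down through the empty slot until its flange sits flat on the plate, at about the middle of the slot, then give it a quarter turn to lock it and let go. Leave the black and the white foot in the rack.

Things in the scene. Friction and masses are not known exactly. Their poses are not given: they have to be found in the camera images.
- foot_orange_mid (a point): Orange foot (sizes in mm), upright: T-head bar 60 (y) x 14 (x) x 8 high, shank 14 dia x 12, flange 50 dia x 6, orange grip block 56 (y) x 26 (x) x 42, dark 4 mm cap; 72 high in all, 85-170 g. Point on its axis, 50 above the T-head's bottom, 30 above the flange's underside, 24 above its top. z up. Hangs by the flange in a fixed aluminium rack 30 high; lift over 20 to clear. Grip across x.
- slot (a point): Centre of the empty slot (mm), at the top of its white plate (70 x 120, 5 thick), 80 above the bench. Slot 76 long (along y), 30 wide (x), hollow for 67 below the plate. z up. In a corner of the 300 x 360 underside of the fixed, upturned cooker; fitted orange feet 170 away in +x and 220 in +y stand 52 above the plates, grips across the slots. A foot with its flange down turns freely either way.
- foot_black_mid (a point): Black foot of the same shape, size, point and axes as the orange one, in another pocket of the rack, to stay there. The three pockets, 85 apart, lie in a row along the feet's y axes; which foot stands in which pocket varies.
- foot_white_mid (a point): White foot of the same shape, size, point and axes as the orange one, in the remaining pocket of the rack, to stay there.
Things that resemble listed ones, but are neither listed nor needed, are in the scene too. Leave any blue look-alike of the part that bears foot_orange_mid alone.

How it is judged (in metres and radians):
On the way:
1. the orange foot's T-head is through the slot, lengthwise, below the plate (z of foot_orange_mid in the frame of slot below 0.036 m and horizontal distance between foot_orange_mid and slot below 0.015 m and angle between the y axis of foot_orange_mid and the y axis of slot, either way round below 0.45 rad), for 0.1 s.
At the end, for the whole second after the job is handed in: The orange foot stands upright in the slot with its flange on the plate (within 4 mm of its seated height), within 15 mm of the slot's centre, its T-head and grip block across the slot (within 17 degrees of square); the black and white feet are still in their pockets (moved less than 30 mm) (z of foot_orange_mid in the frame of slot between 0.025 and 0.034 m and horizontal distance between foot_orange_mid and slot below 0.015 m and angle between the y axis of foot_orange_mid and the x axis of slot, either way round below 0.3 rad and angle between foot_orange_mid's own z axis and vertical below 0.12 rad and distance of each of foot_black_mid, foot_white_mid from where it was at the start of the episode below 0.03 m); the robot touches nothing.
It fails at once if the black or the white foot is taken out of the rack (distance of any of foot_black_mid, foot_white_mid from where it was at the start of the episode above 0.03 m).
It also fails if it takes over 40 s, if anything falls off the work surface, if the arm or the gripper's body presses on something with over 40 N, if the wrist force passes 120 N, or if a joint passes its speed limit or range.

## Robot

A 6-joint arm with a two-finger parallel gripper is mounted at the origin on the work surface. World frame = base frame: x ahead of the robot, y to its left, z up, the work surface at z = 0. Lengths are in mm, angles in rad, forces in N, time in s.
With the tool pointing down it reaches from about 275 to 1000 mm from the base axis. Payload 8.4 kg.
Tool frame: the origin (TCP) lies between the finger pads; the fingertips stand 8 mm ahead of it and the grasp point (between the pads) lies 11 mm behind it (tcp_to_tips is the distance from the TCP to the fingertips, in mm); z points along the fingers, y is the line along which they close (so a half turn about z gives the same grasp; the last joint's range is limited). The gripper opens to 85 mm and grips with 20 to 120 N. Pads are 22 mm wide; open, the fingers measure 114 mm over their backs; the gripper's body (76 mm by 85 mm) begins 54 mm behind the grasp point. The pads swing forward as they close: fully open they stand 13 mm farther back than shut.
Start: joints at [-0.002, 0.353, 1.633, -0, 1.155, -0.002], TCP at [625.002, -0, 239.281] pointing down, gripper open.
Joint ranges: [-2.63, 2.63], [-0.92, 2.1], [0.06, 2.66], [-1.3, 4.44], [0, 2.69], [-3.02, 3.02]. Speed limits (rad/s): [2.22, 2.22, 2.79, 3.14, 3.14, 3.14].

## Interface

Orientations are given as [roll, pitch, yaw] about the fixed x, y, z axes, in that order (R = Rz(yaw) Ry(pitch) Rx(roll)).
In Python, from rig import * gives the robot as it stands.
- The arm moves only by the tool step_arm, never from a script. Its argument "motion" is a list of rows, each an object with "claw": the finger opening in mm, from 0 to 85.4; "delta_pos": the shift along the tool's x, y, z in mm, a list of three; "turn": the turn about the tool's z in rad. In form: [{"claw": claw, "delta_pos": [dx, dy, dz], "turn": turn}, ...]. A call has 1 to 8 rows; each row shifts and turns the commanded pose from where the row before left it, along the tool's axes as they then stand; what a row does not reach is not made up. A row lasts 1/12 s, in which the tool goes at most 41.7 mm and 7.16 degrees, less where a joint would pass 70% of its speed; a pose out of reach is approached as far as the arm can. A call is refused whole if a number of a shift passes 41.7 or a number of a turn 0.125, either way. A call with a gripper value outside its range is refused whole. The fingers move at their own pace and stop on an object; "force" is the grip in N (left out, the last holds). Time passes only in rows, so rows that do not move let the fingers close. It gives the time, the measured TCP pose, the force, the opening and the grip force at its end, in the units of the state.
- sense(): the state, without advancing time (a new reading comes with each control period).
- grab_frame(name): name is "scene" or "side" or "wrist"; returns a dict with "img" (400x640x3 uint8, red, green, blue), "vertical_fov" (degrees; the focal length in pixels is half the picture's height over the tangent of half this angle, whatever the lens; pixels are square), "cx", "cy" (the principal point, pixels), "R" (3x3) and "t" (3): a world point X has camera coordinates R X + t. Camera axes: x right, y down, z forward; pixel columns grow to the right and rows downward; lengths in mm; the calibration is good to about 2 mm. A picture is of the moment at which its call begins. There is no depth.
- sign_off(): hands the job in; it is judged then, once.
The state is a dict: "clock": time; "qpos": joint angles; "qvel": joint speeds; "joint_efforts": joint torques, N m; "eef_pos": TCP position; "tcp_rot": TCP orientation; "contact_force": force on the tool from outside, world axes, zero at the start; "wrist_torque": the same for the moment, N m; "opening": opening from 0.0 (shut) to 1.0 (fully open); "grasp_force": force on a finger pad.
Only numpy, scipy, OpenCV 4.12 (cv2) and the standard library are available. Lean on these libraries where they do the work, as an engineer would, in place of code of your own. Each camera call takes 0.05 s, during which the arm holds its last target. There are 200 camera calls.

## Working session

There is one attempt and no reset: what is moved stays moved. The work goes in short steps, Python scripts to look and compute and a tool call to move; the robot and the scene stay as the last step left them, time stands still between calls to the robot, and variables do not carry over. Pictures are saved under pics/ and viewed, at most 10 in all, crops included, and the job is handed in when it is done.

Besides the shell and the picture viewer there is one more tool, called after "Emit:" by a JSON object that holds its "api" and its "payload". step_arm: Moves the arm, as the interface text tells. Its arguments: {"type":"object","properties":{"motion":{"type":"array","items":{"type":"object","properties":{"claw":{"type":"number"},"delta_pos":{"type":"array","items":{"type":"number"}},"turn":{"type":"number"}}}},"force":{"type":"number"}},"required":["motion"]}

```bash
mkdir -p pics; ls; python3 - <<'E'
from rig import *
import cv2,numpy as np
s=sense();print(s)
for n in["scene","side","wrist"]:
    f=grab_frame(n);cv2.imwrite(f"pics/{n}0.png",f["img"][:,:,::-1]);np.savez(f"pics/{n}0.npz",**f)
    print(n,f["vertical_fov"],f["cx"],f["cy"],f["R"],f["t"], -np.array(f["R"]).T@f["t"])
E
```

```text
pics
{'clock': 0.0, 'qpos': array([-2.39251775e-03,  3.53634663e-01,  1.63413560e+00, -9.23982877e-06,
        1.15522315e+00, -2.42230673e-03]), 'qvel': array([ 0.00163566, -0.00067481, -0.00013916, -0.00131816,  0.00120046,
       -0.00046939]), 'joint_efforts': array([-2.03471049e-03, -6.05236173e+01, -3.42063046e+01, -2.62302356e-04,
        9.48130677e-03,  3.61521288e-06]), 'eef_pos': array([6.24527063e+02, 2.98000244e-03, 2.38569482e+02]), 'tcp_rot': array([-3.14019189e+00,  5.05507969e-06,  1.57082986e+00]), 'contact_force': array([ 0.13940475, -1.40160871, -0.58600524]), 'wrist_torque': array([0.0177615 , 0.04317499, 0.0022066 ]), 'grasp_force': 0.0, 'opening': 1.0014789733424443}
scene 57.488548178192936 319.88059397550967 200.58456564791032 [[-0.096069    0.99530012 -0.01218265]
 [ 0.80427563  0.07040824 -0.59007067]
 [-0.58643965 -0.0664857  -0.80725968]] [ 154.52841147 -376.57628614 1110.17241146] [968.76563718 -53.47747945 675.87336966]
side 57.86469395000718 321.5519684526768 203.53989773123416 [[-0.84996906 -0.52658611 -0.01611436]
 [-0.33992511  0.57153238 -0.74686121]
 [ 0.40249662 -0.62933124 -0.66478467]] [381.53831678 330.04801833 541.29117848] [218.61950289 352.93109752 612.49038754]
wrist 64.20641115064886 317.67083437828495 198.73256059852696 [[ 9.99997599e-01  5.21817038e-04 -2.12807514e-03]
 [ 1.12374997e-03 -9.55908184e-01  2.93663550e-01]
 [-1.88100580e-03 -2.93665236e-01 -9.55906476e-01]] [-623.23696804  -38.98348239  379.43662158] [623.99300213  74.48793094 372.82765652]
```

View pics/scene0.png

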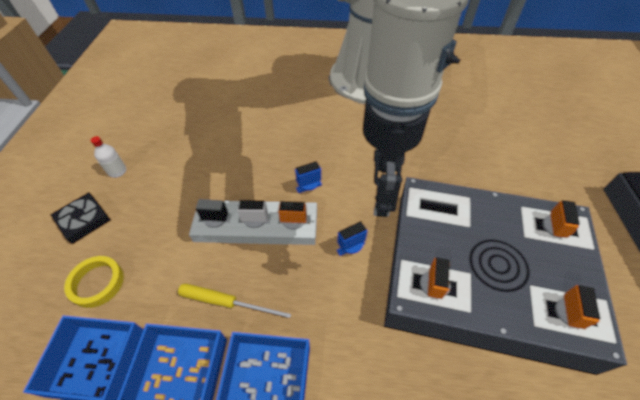

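View pics/side0.png

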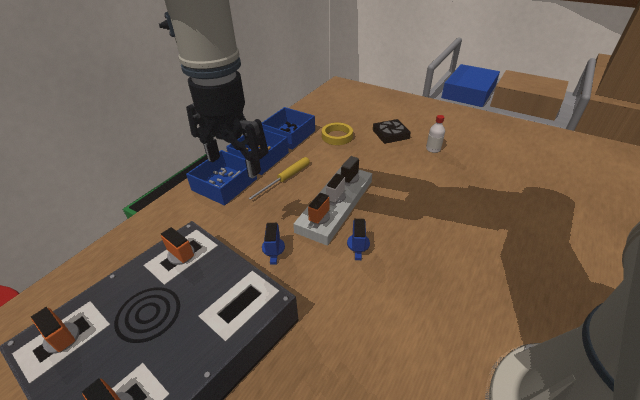

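The scene view shows the rack with black (212,212), white (253,212) and orange (292,213) feet. The empty slot is at (438,208) in the scene view and (240,305) in the side view. Orange candidates: the foot in the rack (292,213), and three on the cooker at (440,278), (565,218) and (580,305), which are already fitted. The loose one is the rack foot. The blue parts at (308,178) and (352,238) are look-alikes.

```bash
cat > h.py <<'E'
import cv2,numpy as np
def ray(f,u,v):
    F=200/np.tan(np.radians(float(f["vertical_fov"]))/2);R=f["R"]
    return -R.T@f["t"], R.T@np.array([(u-f["cx"])/F,(v-f["cy"])/F,1])
def plane(f,u,v,z):
    c,d=ray(f,u,v);return c+d*(z-c[2])/d[2]
def proj(f,X):
    F=200/np.tan(np.radians(float(f["vertical_fov"]))/2);p=f["R"]@np.array(X)+f["t"];return F*p[0]/p[2]+f["cx"],F*p[1]/p[2]+f["cy"]
def tri(f,a,g,b):
    c,d=ray(f,*a);e,h=ray(g,*b);s=np.linalg.lstsq(np.c_[d,-h],e-c,rcond=None)[0]
    return (c+d*s[0]+e+h*s[1])/2,np.linalg.norm(c+d*s[0]-e-h*s[1])
def blobs(m,amin=60):
    c,_=cv2.findContours(m.astype(np.uint8),cv2.RETR_EXTERNAL,cv2.CHAIN_APPROX_NONE)
    return [k for k in c if cv2.contourArea(k)>amin]
def cen(k):
    M=cv2.moments(k);return M["m10"]/M["m00"],M["m01"]/M["m00"]
def orange(f):
    h=cv2.cvtColor(f["img"],cv2.COLOR_RGB2HSV);return (h[...,0]<14)&(h[...,1]>190)&(h[...,2]>80)
def white(f): 
    h=cv2.cvtColor(f["img"],cv2.COLOR_RGB2HSV);return (h[...,1]<40)&(h[...,2]>165)
E
python3 - <<'E'
from h import *
S=np.load("pics/scene0.npz");D=np.load("pics/side0.npz")
for n,f in(("S",S),("D",D)):
    for k in blobs(orange(f)):print(n,"or",np.round(cen(k)),cv2.boundingRect(k),cv2.contourArea(k))
    for k in blobs(white(f),800):print(n,"wh",np.round(cen(k)),cv2.boundingRect(k),cv2.contourArea(k))
    # slot hole: dark blob in window
    u0,v0=(438,208) if n=="S" else (240,305)
    g=cv2.cvtColor(f["img"],cv2.COLOR_RGB2GRAY);m=(g<110);m2=np.zeros_like(m);w=32 if n=="S" else 30
    m2[v0-22:v0+23,u0-w:u0+w+1]=m[v0-22:v0+23,u0-w:u0+w+1]
    for k in blobs(m2,150):
        r=cv2.minAreaRect(k);bp=np.array([plane(f,*p,80)[:2] for p in cv2.boxPoints(r)])
        print(n,"hole",r,bp.mean(0).round(1),bp.round(0).tolist())
a=cv2.resize(S["img"][170:260,180:500],None,fx=2.5,fy=2.5,interpolation=2)
b=cv2.resize(D["img"][150:350,170:400],None,fx=1.75,fy=1.75,interpolation=2)
c=np.zeros((225+350,800,3),np.uint8);c[:225,:800]=a;c[225:,:b.shape[1]]=b[:350]
cv2.imwrite("pics/crop1.png",c[:,:,::-1])
E
```

```text
S or [574. 306.] (565, 286, 21, 41) 426.5
S or [560. 220.] (552, 202, 24, 32) 223.5
S wh [571. 317.] (530, 286, 86, 57) 1435.5
S wh [436. 287.] (398, 260, 73, 52) 1398.0
S wh [556. 230.] (522, 207, 72, 42) 920.5
S wh [439. 207.] (407, 188, 63, 39) 1679.5
S hole ((438.0, 223.0), (64.0, 14.0), 0.0) [569.1 129.5] [[591.0, 68.0], [558.0, 69.0], [547.0, 193.0], [580.0, 188.0]]
S hole ((438.3319396972656, 206.57447814941406), (37.34553909301758, 9.378861427307129), 9.7824068069458) [529.9 133.6] [[537.0, 96.0], [514.0, 100.0], [523.0, 172.0], [546.0, 166.0]]
S hole ((438.0, 195.0), (18.0, 64.0), 90.0) [500.5 135.8] [[483.0, 72.0], [472.0, 204.0], [518.0, 197.0], [529.0, 70.0]]
D or [  6. 294.] (0, 286, 18, 20) 181.0
D wh [507. 377.] (493, 347, 32, 53) 876.5
D wh [ 53. 346.] (13, 302, 96, 81) 1387.5
D wh [238. 305.] (199, 271, 80, 70) 2385.5
D hole ((255.0, 313.0), (28.0, 30.0), 90.0) [492.7 136.6] [[532.0, 130.0], [487.0, 103.0], [455.0, 144.0], [497.0, 169.0]]
D hole ((238.83445739746094, 303.3137512207031), (15.031232833862305, 46.671566009521484), 48.36646270751953) [527.6 135.7] [[547.0, 171.0], [538.0, 93.0], [507.0, 102.0], [518.0, 177.0]]
D hole ((222.5, 293.5), (21.0, 25.0), 90.0) [565.6 136.6] [[600.0, 132.0], [561.0, 109.0], [532.0, 142.0], [569.0, 164.0]]
```

View pics/crop1.png

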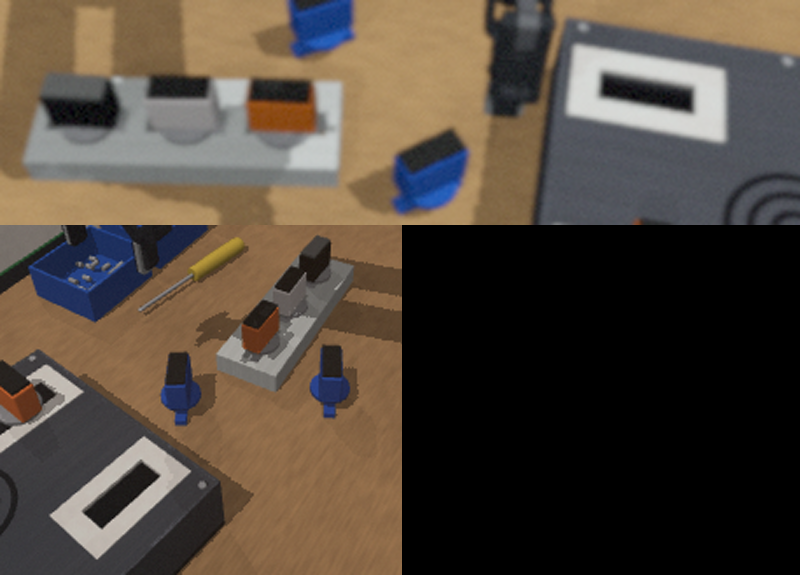

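The crop confirms it. The orange foot is in the right-hand pocket in the scene view, and the slot is empty. Its cap centre is at about (292,207) in the scene view and (319,201) in the side view.

```bash
python3 - <<'E'
from h import *
S=np.load("pics/scene0.npz");D=np.load("pics/side0.npz")
print(tri(S,(292.4,206.8),D,(319,201)), plane(S,292.4,206.8,82),plane(D,319,201,82))
print("black cap",plane(S,211.6,204.8,82),"white",plane(S,252,204.5,82))
W=np.load("pics/wrist0.npz");print([proj(W,p) for p in([530,-110,82],[529,134,80])])
E
```

```text
(array([ 552.75907023, -157.43216248,   76.54592236]), np.float64(2.2775238383400023)) [ 557.41119517 -155.53249315   82.        ] [ 549.15854251 -153.58690041   82.        ]
black cap [ 566.76473829 -318.17119316   82.        ] white [ 558.91751637 -237.21357369   82.        ]
[(np.float64(228.01725726111727), np.float64(285.86570690452555)), (np.float64(203.15475875681972), np.float64(25.16215280414633))]
```

Emit:
{"api": "step_arm", "payload": {"motion": [{"claw": 85,"delta_pos": [-31,-14,6],"turn": 0},{"claw": 85,"delta_pos": [-31,-15,6],"turn": 0},{"claw": 85,"delta_pos": [-31,-14,6],"turn": 0},{"claw": 85,"delta_pos": [-31,-15,6],"turn": 0},{"claw": 85,"delta_pos": [-31,-14,6],"turn": 0},{"claw": 85,"delta_pos": [0,0,0],"turn": 0},{"claw": 85,"delta_pos": [0,0,0],"turn": 0}]}}

```text
clock: 0.73
eef_pos: [552.0, -156.4, 208.8]
tcp_rot: [-3.14, -0.0, 1.568]
contact_force: [0.1, 0.7, 0.0]
opening: 0.995
grasp_force: 0.0
```

```bash
python3 - <<'E'
from rig import *
from h import *
f=grab_frame("wrist");s=sense();print(s["eef_pos"],s["tcp_rot"],s["clock"]);np.savez("pics/w1.npz",**f);cv2.imwrite("pics/w1.png",f["img"][:,:,::-1])
for k in blobs(orange(f)):print("or",np.round(cen(k)),cv2.boundingRect(k),cv2.minAreaRect(k))
g=cv2.cvtColor(f["img"],cv2.COLOR_RGB2GRAY)
for p in([553,-155,82],[559,-237,82]):print(proj(f,p))
E
```

```text
[ 552.77571779 -155.46079853  209.16352195] [-3.14138252e+00 -3.48988256e-04  1.56904558e+00] 0.7833
(np.float64(320.1567262027113), np.float64(190.8188454482036))
(np.float64(326.65264254024805), np.float64(276.16297059407316))
```

View pics/w1.png

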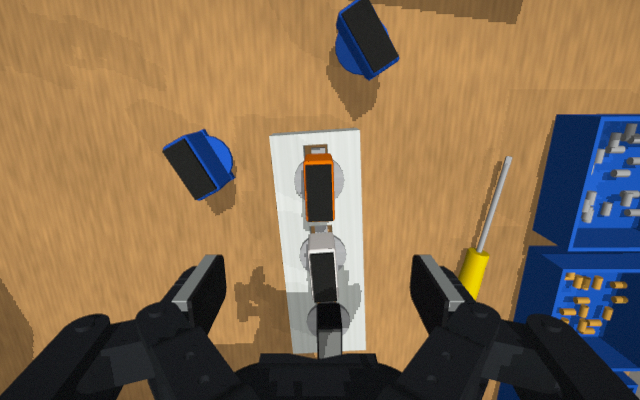

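The wrist view is sharp: the orange foot's dark cap is centred near (319,193), the white one's at (323,275), and the rack is nearly straight.

```bash
python3 - <<'E'
from h import *
f=dict(np.load("pics/w1.npz"))
g=cv2.cvtColor(f["img"],cv2.COLOR_RGB2GRAY)
for u0,u1,v0,v1 in((298,342,155,228),(300,345,245,308)):
    m=np.zeros_like(g);m[v0:v1,u0:u1]=g[v0:v1,u0:u1]<55
    for k in blobs(m,300):
        r=cv2.minAreaRect(k);b=np.array([plane(f,*p,82)[:2] for p in cv2.boxPoints(r)])
        print(r,b.mean(0),b.round(1).tolist())
# rack left/right edges (bright) at z=30
h=cv2.cvtColor(f["img"],cv2.COLOR_RGB2HSV);m=(h[...,1]<45)&(h[...,2]>140)
E=[(v,np.where(m[v,260:380])[0][[0,-1]]+260) for v in range(145,225,10)]
for i in(0,1):
    P=np.array([plane(f,e[i],v,30)[:2] for v,e in E]);print(np.polyfit(P[:,1],P[:,0],1),P[:,0].round())
E
```

```text
((318.75531005859375, 192.6581573486328), (56.135494232177734, 25.18601417541504), 88.09085083007812) [ 551.82175116 -157.29105621] [[540.6, -132.8], [561.5, -132.1], [563.6, -181.8], [541.6, -182.5]]
((323.953857421875, 280.6307678222656), (56.063697814941406, 23.814666748046875), 82.87498474121094) [ 556.59731957 -242.54815044] [[542.6, -214.6], [563.9, -211.7], [571.2, -270.3], [548.6, -273.6]]
[-7.19908667e-02  4.95447473e+02] [504. 505. 505. 507. 507. 508. 509. 509.]
[-6.43137817e-02  5.83291998e+02] [591. 592. 593. 593. 594. 594. 595. 596.]
```

Emit:
{"api": "step_arm", "payload": {"motion": [{"claw": 85,"delta_pos": [-2.3,-1.2,0],"turn": -0.06},{"claw": 85,"delta_pos": [0,0,36],"turn": 0},{"claw": 85,"delta_pos": [0,0,36],"turn": 0},{"claw": 85,"delta_pos": [0,0,36],"turn": 0},{"claw": 85,"delta_pos": [0,0,30],"turn": 0},{"claw": 85,"delta_pos": [0,0,20],"turn": 0},{"claw": 85,"delta_pos": [0,0,0],"turn": 0},{"claw": 85,"delta_pos": [0,0,0],"turn": 0}]}}

```text
clock: 1.45
eef_pos: [551.8, -156.2, 50.7]
tcp_rot: [-3.14, -0.001, 1.632]
contact_force: [-0.3, 0.1, 0.7]
opening: 0.995
grasp_force: 0.0
```

Emit:
{"api": "step_arm", "payload": {"motion": [{"claw": 20,"delta_pos": [0,0,0],"turn": 0},{"claw": 20,"delta_pos": [0,0,0],"turn": 0},{"claw": 20,"delta_pos": [0,0,0],"turn": 0},{"claw": 20,"delta_pos": [0,0,0],"turn": 0},{"claw": 20,"delta_pos": [0,0,0],"turn": 0},{"claw": 20,"delta_pos": [0,0,0],"turn": 0},{"claw": 20,"delta_pos": [0,0,0],"turn": 0},{"claw": 20,"delta_pos": [0,0,0],"turn": 0}], "force": 50}}

```text
clock: 2.12
eef_pos: [552.4, -157.5, 52.4]
tcp_rot: [3.14, 0.0, 1.631]
contact_force: [-1.4, 0.9, 7.9]
opening: 0.297
grasp_force: 49.3
```

Emit:
{"api": "step_arm", "payload": {"motion": [{"claw": 20,"delta_pos": [0,0,-12],"turn": 0},{"claw": 20,"delta_pos": [0,0,-24],"turn": 0},{"claw": 20,"delta_pos": [0,0,-32],"turn": 0},{"claw": 20,"delta_pos": [0,0,-32],"turn": 0},{"claw": 20,"delta_pos": [0,0,-32],"turn": 0},{"claw": 20,"delta_pos": [0,0,-32],"turn": 0},{"claw": 20,"delta_pos": [0,0,0],"turn": 0}]}}

```text
clock: 2.7
eef_pos: [554.9, -158.3, 222.7]
tcp_rot: [3.132, 0.003, 1.631]
contact_force: [1.4, -0.9, -1.1]
opening: 0.297
grasp_force: 49.5
```

```bash
python3 - <<'E'
from rig import *
s=sense();print(s["eef_pos"],s["tcp_rot"],s["opening"],s["contact_force"],s["grasp_force"])
import numpy as np
y=s["tcp_rot"][2];d=np.array([529-551,134.5+157.3]);print("tool x,y",d@[np.cos(y),np.sin(y)],d@[np.sin(y),-np.cos(y)])
E
```

```text
[ 554.86532878 -158.27953222  222.69789681] [3.13209923 0.00337968 1.63063778] 0.29694839199568 [ 1.4188984  -0.93940449 -1.1144626 ] 49.48858559131622
tool x,y 292.59341444208957 -4.509304283329062
```

Emit:
{"api": "step_arm", "payload": {"motion": [{"claw": 20,"delta_pos": [15,0,0],"turn": 0},{"claw": 20,"delta_pos": [30,-1,0],"turn": 0},{"claw": 20,"delta_pos": [35,-1,0],"turn": 0},{"claw": 20,"delta_pos": [35,-1,0],"turn": 0},{"claw": 20,"delta_pos": [35,0,0],"turn": 0},{"claw": 20,"delta_pos": [28,0,0],"turn": 0},{"claw": 20,"delta_pos": [15,0,0],"turn": 0.094},{"claw": 20,"delta_pos": [0,0,0],"turn": 0.094}]}}

```text
clock: 3.37
eef_pos: [535.7, 38.7, 214.5]
tcp_rot: [-3.139, -0.001, 1.441]
contact_force: [0.2, -0.3, -0.5]
opening: 0.297
grasp_force: 49.3
```

Emit:
{"api": "step_arm", "payload": {"motion": [{"claw": 20,"delta_pos": [0,0,0],"turn": 0},{"claw": 20,"delta_pos": [0,0,0],"turn": 0},{"claw": 20,"delta_pos": [0,0,0],"turn": 0}]}}

```text
clock: 3.62
eef_pos: [536.7, 35.0, 214.9]
tcp_rot: [-3.141, 0.0, 1.445]
contact_force: [-0.7, 0.4, -1.0]
opening: 0.297
grasp_force: 49.3
```

```bash
python3 - <<'E'
from rig import *
from h import *
f=grab_frame("wrist");s=sense();print(s["eef_pos"],s["tcp_rot"],s["clock"]);np.savez("pics/w2.npz",**f);cv2.imwrite("pics/w2.png",f["img"][:,:,::-1])
print(proj(f,[529,134.5,80]))
g=cv2.cvtColor(f["img"],cv2.COLOR_RGB2GRAY)
u,v=map(int,proj(f,[529,134.5,80]))
for k in blobs(g<70,300):
    if cv2.pointPolygonTest(k,(u,v),True)>-15:
        r=cv2.minAreaRect(k);b=np.array([plane(f,*p,80)[:2] for p in cv2.boxPoints(r)]);print(r,b.mean(0),b.round(1).tolist())
E
```

```text
[536.91731728  34.8071625  214.98635071] [-3.14094249e+00  1.68720279e-04  1.44460881e+00] 3.6667
(np.float64(293.4069003878577), np.float64(69.61778924024506))
((290.5, 68.5), (101.0, 37.0), 90.0) [526.6163546  134.01190653] [[518.3, 172.2], [545.9, 168.8], [536.2, 95.6], [506.0, 99.4]]
```

View pics/w2.png

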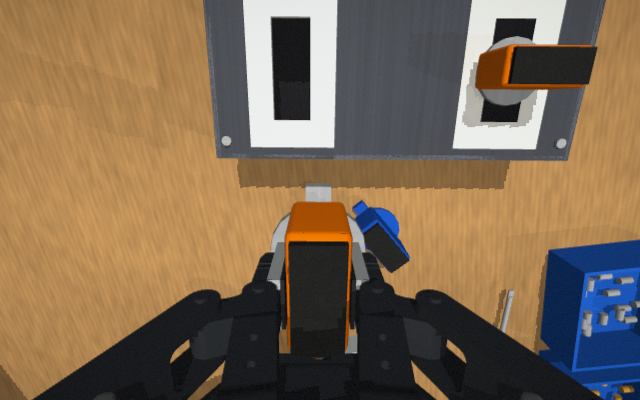

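The slot is sharp at (290,68) with its long side nearly vertical in the picture. The foot is held straight, with its cap around (319,297).

```bash
python3 - <<'E'
from h import *
f=dict(np.load("pics/w2.npz"));g=cv2.cvtColor(f["img"],cv2.COLOR_RGB2GRAY)
r0,r1=25,112
for thr in [120]:
    P=[]
    for v in range(r0,r1,6):
        w=np.where(g[v,255:330]<thr)[0]+255;P.append([plane(f,w[0],v,80)[:2],plane(f,w[-1]+1,v,80)[:2]])
    P=np.array(P);print([np.polyfit(P[:,i,1],P[:,i,0],1) for i in(0,1)], P.mean((0,1)))
for v in(241,355):print(plane(f,319,v,246))
print(plane(f,318.5,195,246-72-8+8))
y=1.4446;d=np.array([527.5,134.2])-[536.9,34.8];print(d@[np.cos(y),np.sin(y)],d@[np.sin(y),-np.cos(y)])
E
```

```text
[array([1.29251543e-01, 4.95207486e+02]), array([1.32651533e-01, 5.24304586e+02])] [527.58578003 136.17899908]
[539.87936742  61.96193394 246.        ]
[533.77361149  12.80706184 246.        ]
[539.21945546  57.69744029 174.        ]
97.4264524857312 -21.83589604402708
```

Emit:
{"api": "step_arm", "payload": {"motion": [{"claw": 20,"delta_pos": [20,-5,0],"turn": 0.005},{"claw": 20,"delta_pos": [30,-7,0],"turn": 0},{"claw": 20,"delta_pos": [30,-6,0],"turn": 0},{"claw": 20,"delta_pos": [17.5,-4,0],"turn": 0},{"claw": 20,"delta_pos": [0,0,15],"turn": 0},{"claw": 20,"delta_pos": [0,0,20],"turn": 0},{"claw": 20,"delta_pos": [0,0,0],"turn": 0},{"claw": 20,"delta_pos": [0,0,0],"turn": 0}]}}

```text
clock: 4.33
eef_pos: [527.5, 134.1, 179.6]
tcp_rot: [-3.139, 0.001, 1.438]
contact_force: [-0.1, -0.1, -0.3]
opening: 0.293
grasp_force: 49.3
```

```bash
python3 - <<'E'
from rig import *
from h import *
s=sense();print(s["eef_pos"],s["tcp_rot"],s["clock"])
a,b=[grab_frame(n)["img"] for n in("scene","side")]
A=cv2.resize(a[120:260,380:520],(400,400),interpolation=2);B=cv2.resize(b[200:360,160:320],(400,400),interpolation=2)
cv2.imwrite("pics/c3.png",np.hstack([A,B])[:,:,::-1])
E
```

```text
[527.49603221 134.10083263 179.57391409] [-3.13914785e+00  9.93981928e-04  1.43819390e+00] 4.3333
```

View pics/c3.png

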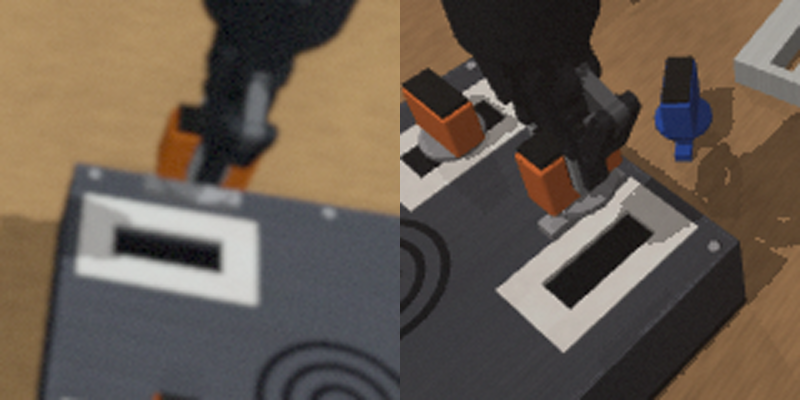

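The foot hangs upright over the slot in both views with its T-head parallel to the slot. I'm lowering it now.

Emit:
{"api": "step_arm", "payload": {"motion": [{"claw": 20,"delta_pos": [0,0,20],"turn": 0},{"claw": 20,"delta_pos": [0,0,20],"turn": 0},{"claw": 20,"delta_pos": [0,0,15],"turn": 0},{"claw": 20,"delta_pos": [0,0,12],"turn": 0},{"claw": 20,"delta_pos": [0,0,7],"turn": 0},{"claw": 20,"delta_pos": [0,0,0],"turn": 0},{"claw": 20,"delta_pos": [0,0,0],"turn": 0}]}}

```text
clock: 5.02
eef_pos: [528.7, 134.7, 106.8]
tcp_rot: [3.141, -0.0, 1.438]
contact_force: [0.3, 0.2, -1.4]
opening: 0.296
grasp_force: 49.4
```

Emit:
{"api": "step_arm", "payload": {"motion": [{"claw": 20,"delta_pos": [0,0,2],"turn": 0},{"claw": 20,"delta_pos": [0,0,2],"turn": 0},{"claw": 20,"delta_pos": [0,0,0.7],"turn": 0},{"claw": 20,"delta_pos": [0,0,0],"turn": 0},{"claw": 20,"delta_pos": [0,0,0],"turn": 0},{"claw": 20,"delta_pos": [0,0,0],"turn": 0}]}}

```text
clock: 5.52
eef_pos: [528.8, 134.9, 102.4]
tcp_rot: [3.14, -0.0, 1.438]
contact_force: [-1.1, 0.3, 6.2]
opening: 0.293
grasp_force: 50.1
```

Emit:
{"api": "step_arm", "payload": {"motion": [{"claw": 20,"delta_pos": [0,0,0],"turn": 0.05},{"claw": 20,"delta_pos": [0,0,0],"turn": 0.12},{"claw": 20,"delta_pos": [0,0,0],"turn": 0.12},{"claw": 20,"delta_pos": [0,0,0],"turn": 0.12},{"claw": 20,"delta_pos": [0,0,0],"turn": 0.12},{"claw": 20,"delta_pos": [0,0,0],"turn": 0.12},{"claw": 20,"delta_pos": [0,0,0],"turn": 0.12},{"claw": 20,"delta_pos": [0,0,0],"turn": 0.12}]}}

```text
clock: 6.18
eef_pos: [529.1, 134.8, 102.4]
tcp_rot: [3.141, -0.002, 0.542]
contact_force: [-0.2, -0.9, 5.3]
opening: 0.297
grasp_force: 50.1
```

Emit:
{"api": "step_arm", "payload": {"motion": [{"claw": 20,"delta_pos": [0,0,0],"turn": 0.12},{"claw": 20,"delta_pos": [0,0,0],"turn": 0.12},{"claw": 20,"delta_pos": [0,0,0],"turn": 0.12},{"claw": 20,"delta_pos": [0,0,0],"turn": 0.12},{"claw": 20,"delta_pos": [0,0,0],"turn": 0.12},{"claw": 20,"delta_pos": [0,0,0],"turn": 0.08},{"claw": 20,"delta_pos": [0,0,0],"turn": 0},{"claw": 20,"delta_pos": [0,0,0],"turn": 0}]}}

```text
clock: 6.85
eef_pos: [529.0, 134.9, 102.4]
tcp_rot: [-3.141, -0.002, -0.133]
contact_force: [0.8, 0.7, 5.8]
opening: 0.297
grasp_force: 50.3
```

Emit:
{"api": "step_arm", "payload": {"motion": [{"claw": 85,"delta_pos": [0,0,0],"turn": 0},{"claw": 85,"delta_pos": [0,0,0],"turn": 0},{"claw": 85,"delta_pos": [0,0,0],"turn": 0},{"claw": 85,"delta_pos": [0,0,0],"turn": 0},{"claw": 85,"delta_pos": [0,0,0],"turn": 0},{"claw": 85,"delta_pos": [0,0,0],"turn": 0},{"claw": 85,"delta_pos": [0,0,0],"turn": 0},{"claw": 85,"delta_pos": [0,0,0],"turn": 0}]}}

```text
clock: 7.52
eef_pos: [528.2, 134.7, 101.5]
tcp_rot: [3.142, 0.0, -0.132]
contact_force: [-0.0, 0.1, 0.5]
opening: 0.994
grasp_force: 0.0
```

Emit:
{"api": "step_arm", "payload": {"motion": [{"claw": 85,"delta_pos": [0,0,-15],"turn": 0},{"claw": 85,"delta_pos": [0,0,-30],"turn": 0},{"claw": 85,"delta_pos": [0,0,-30],"turn": 0},{"claw": 85,"delta_pos": [0,0,-30],"turn": 0},{"claw": 85,"delta_pos": [0,0,-20],"turn": 0},{"claw": 85,"delta_pos": [0,0,0],"turn": 0},{"claw": 85,"delta_pos": [0,0,0],"turn": 0},{"claw": 85,"delta_pos": [0,0,0],"turn": 0}]}}

```text
clock: 8.18
eef_pos: [527.7, 134.6, 225.9]
tcp_rot: [3.141, 0.001, -0.132]
contact_force: [-0.4, 0.4, -1.1]
opening: 0.993
grasp_force: 0.0
```

```bash
python3 - <<'E'
from rig import *
from h import *
s=sense();print(s["eef_pos"],s["opening"],s["clock"])
w=grab_frame("wrist");a=w["img"];b=grab_frame("side")["img"]
g=cv2.cvtColor(a,cv2.COLOR_RGB2GRAY);u,v=map(int,proj(w,[528,134.5,132]));print(u,v)
m=np.zeros_like(g);m[max(v-60,0):v+60,u-40:u+40]=g[max(v-60,0):v+60,u-40:u+40]<55
for k in blobs(m,400):
    r=cv2.minAreaRect(k);q=np.array([plane(w,*p,132)[:2] for p in cv2.boxPoints(r)]);print(r,q.mean(0),q.round(1).tolist())
B=cv2.resize(b[200:360,140:300],(400,400),interpolation=2);A=cv2.resize(a,(640*5//8,250))
cv2.imwrite("pics/c4.png",np.hstack([np.vstack([A,np.zeros((150,400,3),np.uint8)]),B])[:,:,::-1])
E
```

```text
[527.73661129 134.56995512 225.87249047] 0.9934385248206083 8.1833
316 203
((317.5, 201.5), (63.0, 27.0), 90.0) [528.59742007 133.94410488] [[554.5, 140.4], [551.9, 120.9], [502.6, 126.8], [505.3, 147.6]]
```

View pics/c4.png

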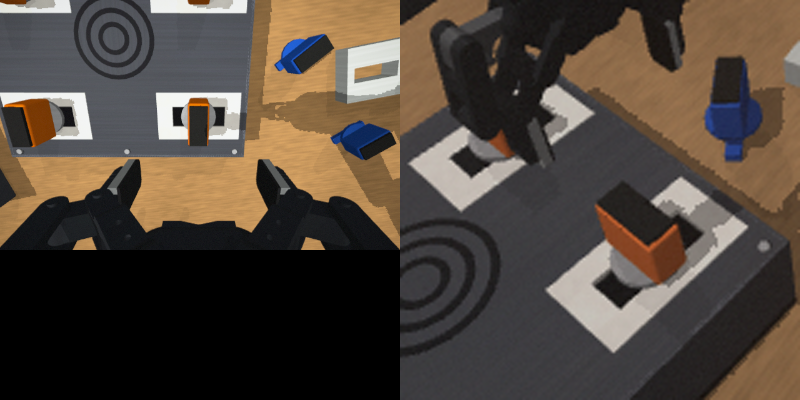

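The foot sits flush and upright, square across the slot, with its cap centre at (528.6, 133.9). The gripper is clear of it.

```bash
python3 -c "
from rig import *
print(sign_off())"
```

```text
the job is handed in; nothing more can be done
None
```

The orange foot is in the slot, flange flat on the plate, turned a quarter turn and released about 1–2 mm from the slot's centre by camera; the black and white feet were left in the rack, and the job was handed in just after 8 s on the robot's clock (no verdict was returned).

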